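# Lock the blue filter collar on the windowsill

## Task

The water filter with the blue collar has been put back together on the sill: turn its blue lock collar clockwise (seen from above) by its handle until the handle lines up with the red locked mark, then let go of it. Do not swing it well past the mark on the way. Leave the white-collared filter's collar as it is, since its cartridge is still to be changed, and do not knock the orange cup.

Things in the scene. Friction and masses are not known exactly. Their poses are not given: they have to be found in the camera images.
- blue_collar (a joint): Captive blue lock collar, turning about the upright axis of a bolted-down steel water filter. Rad, growing clockwise from above: 0 = open stop, 1.60 = handle at the red locked mark (red bar on the steel cap, red lug under the collar 20 mm or more below handle mid-height), 2.0 = end stop. Stays where left (0.12 N m rubbing, no spring). Starts at 0.2 to 0.8; filter place and heading vary.
- blue_hub (a point): Point on the blue collar's axis at handle mid-height, 150 mm above the sill; turns with it: x points level out along its one handle, z up. Handle: straight upright blue bar, 14 mm thick (y), 26 mm tall, free on all sides from 65 to 100 mm from the axis (grasp it at 82). Collar: disc 118 mm across, 12 mm below to 10 above this point; the steel cap, 74 mm across, ends 18 mm above.
- white_handle (a point): Middle of the free part of the handle (82 mm from its axis, 150 mm above the sill) on the other filter, alike in every size but with a white collar, also open; x points outwards along the handle, z up. That collar must stay as it is.
- cup_center (a point): Centre (half-way up) of a loose orange plastic cup standing open end up on the sill beyond the filters; 72 mm across the rim, 95 mm tall. z up.
Things that resemble listed ones, but are neither listed nor needed, are in the scene too. Leave any yellow look-alike of the part that bears blue_collar alone. There is more than one size of the part that bears cup_center; the job needs the smaller.

How it is judged:
At the end, for the whole second after the job is handed in: The blue collar's handle rests within 0.19 rad (11 degrees) of the red locked mark (joint 1.41 to 1.79), not moving; the white collar's handle is within 20 mm of where it was; the cup stands upright (within 0.3 rad) within 30 mm of where it was (value of joint blue_collar between 1.41 and 1.79 rad and velocity of joint blue_collar between -0.05 and 0.05 rad/s and distance of white_handle from where it was at the start of the episode below 0.02 m and distance of cup_center from where it was at the start of the episode below 0.03 m and angle between cup_center's own z axis and vertical below 0.3 rad); the robot touches nothing.
It fails at once if the white collar is turned (its handle moves more than 20 mm) (distance of white_handle from where it was at the start of the episode above 0.02 m).
It fails at once if the cup is knocked (moved more than 30 mm or tipped more than 0.3 rad) (distance of cup_center from where it was at the start of the episode above 0.03 m or angle between cup_center's own z axis and vertical above 0.3 rad).
It fails at once if the blue collar is pushed well past its mark (more than 0.3 rad) (value of joint blue_collar above 1.9 rad).
It also fails if it takes over 35 s, if anything falls off the work surface, if the arm or the gripper's body presses on something with over 40 N, if the wrist force passes 120 N, or if a joint passes its speed limit or range.

## Robot

A 6-joint arm with a two-finger parallel gripper is mounted at the origin on the work surface. World frame = base frame: x ahead of the robot, y to its left, z up, the work surface at z = 0. Lengths are in m, angles in rad, forces in N, time in s.
With the tool pointing down it reaches from about 0.35 to 0.975 m from the base axis. Payload 7.1 kg.
Tool frame: the origin (TCP) lies on the centre line of the jaws, within the pads' length; the fingertips stand 8 mm ahead of it and the grasp point (between the pads) lies 11 mm behind it (robot.tcp_to_tips is the distance from the TCP to the fingertips, in m); z points along the fingers, x is the direction in which the jaws open and shut, and the axes are right-handed (so a half turn about z gives the same grasp; the last joint's range is limited). The gripper opens to 88 mm and grips with 3 to 60 N. Pads are 20 mm wide; open, the fingers measure 115 mm over their backs; the gripper's body (75 mm by 178 mm) begins 61 mm behind the grasp point.
Start: joints at [1.098, 0.423, 1.63, -0, 1.089, -0.019], TCP at [0.274, 0.562, 0.231] pointing down, gripper open.
Joint ranges: [-3, 3], [-0.9, 2.11], [0.09, 2.58], [-1.31, 4.45], [0.11, 2.69], [-2.54, 2.54]. Speed limits (rad/s): [2.39, 2.39, 3.01, 3.14, 3.14, 3.14].

## Interface

Orientations are given as [roll, pitch, yaw] about the fixed x, y, z axes, in that order (R = Rz(yaw) Ry(pitch) Rx(roll)).
In Python, from rig import robot gives the robot as it stands.
- The arm moves only by the tool move_arm, never from a script. Its argument "series" is a list that holds one entry, the list of rows, each a list of 7 numbers: the shift along the tool's x, y, z as a fraction of full scale, then the turn, a rotation vector about the tool's x, y, z as a fraction of full scale, then the opening, from 0 (shut) to 1 (fully open). In form: [[[tx, ty, tz, rx, ry, rz, grip], ...]]. A call has 1 to 5 rows; each row shifts and turns the commanded pose from where the row before left it, along the tool's axes as they then stand; what a row does not reach is not made up. Full scale, the value 1, is 7.5 cm for a shift and 60 degrees for a turn. A row lasts 1/8 s, in which the tool goes at most 62.5 mm and 10.7 degrees, less where a joint would pass 70% of its speed; a pose out of reach is approached as far as the arm can. A call with a number of a shift or a turn outside -1 to 1 is refused whole. A call with a gripper value outside its range is refused whole. The fingers move at their own pace and stop on an object; "grip_force" is the grip in N (left out, the last holds). Time passes only in rows, so rows that do not move let the fingers close. It gives the time, the measured TCP pose, the force and the opening at its end, in the units of the state.
- robot.read_state(): the state, without advancing time (a new reading comes with each control period).
- robot.capture(name): name is "side" or "top"; returns the picture (480x640x3 uint8, red, green, blue); there is no depth.
- robot.camera_info(name): a dict with "vertical_fov" (degrees; the focal length in pixels is half the picture's height over the tangent of half this angle, whatever the lens; pixels are square), "cx", "cy" (the principal point, pixels), "dist_coeffs" ([k1, k2, p1, p2, k3] as OpenCV has them; the pictures are not rectified), "R" (3x3) and "t" (3): a world point X has camera coordinates R X + t. Camera axes: x right, y down, z forward; pixel columns grow to the right and rows downward; lengths in m; the calibration is good to about 2 mm. A picture is of the moment at which its call begins. camera_info takes no time and is no camera call.
- robot.close_job(): hands the job in, once; it reports no verdict.
Trained networks look in the newest picture that a camera, given by its name, has taken for a name from the list of things; names that differ only in an ending like _2 or _b are one class to them, and where a whole thing is asked for, a point or a joint stands for the part that bears it (a point fixed in the world has none). Each returns a list of dicts, best first, with "p" (0 to 1); they miss things now and then, are a little off and sometimes report something else, mostly with a low value. They report only what shows in the picture. A call takes as long as a camera call. They do not tell look-alikes from the thing itself.
- robot.boxes_of(camera, label): "point" ([x, y, z] in m, in world coordinates, good to about 4 mm: the middle of the surface that is visible of it).
- robot.regions_of(camera, label): "region" (480x640 bool, what is visible of it).
- robot.tip_of(camera, label): "point" ([x, y, z] in m, in world coordinates, good to about 4 mm: a listed point, or the origin of a listed thing).
The state is a dict: "clock": time; "qpos": joint angles; "joint_vel": joint speeds; "effort": joint torques, N m; "tcp_pos": TCP position; "eef_rot": TCP orientation; "contact_force": force on the tool from outside, world axes, zero at the start; "wrist_torque": the same for the moment, N m; "finger_gap": opening from 0.0 (shut) to 1.0 (fully open).
Only numpy, scipy, OpenCV 4.12 (cv2) and the standard library are available. Lean on these libraries where they do the work, as an engineer would, in place of code of your own. Each camera call takes 0.05 s, during which the arm holds its last target. There are 200 camera calls.

## Working session

There is one attempt and no reset: what is moved stays moved. The work goes in short steps, Python scripts to look and compute and a tool call to move; the robot and the scene stay as the last step left them, time stands still between calls to the robot, and variables do not carry over. Pictures are saved under pics/ and viewed, about 8 in all and at most 12, crops included, and the job is handed in when it is done.

Besides the shell and the picture viewer there is one more tool, called after "Request:" as name(argument=value, ...) on one line, values as JSON. move_arm: Moves the arm, as the interface text tells. Shift numbers are shares of 7.5 cm and turn numbers shares of 60 degrees, none past 1 either way. Its arguments: {"type":"object","properties":{"series":{"type":"array"},"grip_force":{"type":"number"}},"required":["series"]}

```bash
mkdir -p pics; ls; cat > h.py <<'E'
from rig import robot
import numpy as np, cv2
np.set_printoptions(precision=3,suppress=True)
def cam(n):
    c=robot.camera_info(n); f=240/np.tan(np.radians(c["vertical_fov"])/2)
    K=np.array([[f,0,c["cx"]],[0,f,c["cy"]],[0,0,1]]); return K,np.array(c["dist_coeffs"]),np.array(c["R"]),np.array(c["t"])
def proj(n,P):
    K,d,R,t=cam(n); return cv2.projectPoints(np.float64(P).reshape(-1,1,3),cv2.Rodrigues(R)[0],t,K,d)[0].reshape(-1,2)
def atz(n,uv,z):
    K,d,R,t=cam(n); p=cv2.undistortPoints(np.float64(uv).reshape(-1,1,2),K,d).reshape(-1,2)
    r=np.c_[p,np.ones(len(p))]@R; o=-R.T@t; return o+r*((z-o[2])/r[:,2])[:,None]
E
python3 - <<'E'
from h import *
for n in("top","side"):
    im=robot.capture(n); cv2.imwrite(f"pics/{n}0.png",im[...,::-1])
    print(n,[list(x) for x in cam(n)[2]], -cam(n)[2].T@cam(n)[3])
    for l in("blue_hub","white_handle","cup_center"):
        for d in robot.tip_of(n,l): print(l,"tip",np.array(d["point"]),round(d["p"],2),proj(n,d["point"])[0])
    for d in robot.boxes_of(n,"cup_center"): print("cupbox",np.array(d["point"]),d["p"])
print(robot.read_state())
E
```

```text
pics
top [[np.float64(-0.006426788895294206), np.float64(-0.9991346691423625), np.float64(-0.04109269159202387)], [np.float64(-0.9913208913882771), np.float64(0.011761750065770397), np.float64(-0.13093720453920654)], [np.float64(0.1313072225037411), np.float64(0.03989453788643525), np.float64(-0.9905386611158501)]] [ 0.471 -0.047  0.894]
white_handle tip [0.636 0.244 0.153] 0.74 [161.334 196.486]
cup_center tip [0.84  0.036 0.064] 0.91 [287.857 102.118]
cup_center tip [0.708 0.029 0.046] 0.87 [292.108 170.418]
cupbox [0.861 0.039 0.075] 0.86
cupbox [ 0.55  -0.123  0.16 ] 0.6
cupbox [0.721 0.031 0.048] 0.59
side [[np.float64(-0.949099559234379), np.float64(-0.3140581766795153), np.float64(0.024030986701456498)], [np.float64(-0.18463897529277437), np.float64(0.49292892887340956), np.float64(-0.8502526212147468)], [np.float64(0.25518321940116184), np.float64(-0.811411444792623), np.float64(-0.5258260090520503)]] [0.379 0.658 0.561]
blue_hub tip [ 0.473 -0.35   0.151] 0.82 [412.009 163.987]
blue_hub tip [ 0.351 -0.148  0.15 ] 0.64 [461.655 214.331]
blue_hub tip [ 0.545 -0.132  0.149] 0.62 [358.086 200.541]
white_handle tip [0.636 0.252 0.152] 0.82 [219.064 314.319]
white_handle tip [ 0.55  -0.134  0.152] 0.56 [355.493 198.269]
cup_center tip [0.709 0.029 0.044] 0.79 [246.514 274.177]
cup_center tip [0.84  0.036 0.059] 0.7 [181.754 255.615]
cupbox [0.719 0.005 0.082] 0.75
cupbox [0.828 0.055 0.086] 0.61
cupbox [ 0.553 -0.091  0.158] 0.24
{'clock': 0.5, 'qpos': array([ 1.098,  0.423,  1.63 ,  0.   ,  1.089, -0.019]), 'joint_vel': array([-0.   , -0.001, -0.003, -0.001, -0.001, -0.   ]), 'effort': array([  0.   , -54.415, -27.381,   0.064,   0.018,  -0.   ]), 'tcp_pos': array([0.274, 0.562, 0.231]), 'eef_rot': array([-3.142,  0.   ,  1.117]), 'contact_force': array([ 0.506,  0.012, -0.333]), 'wrist_torque': array([-0.025,  0.065,  0.02 ]), 'finger_gap': 1.0003491434207488}
```

View pics/top0.png

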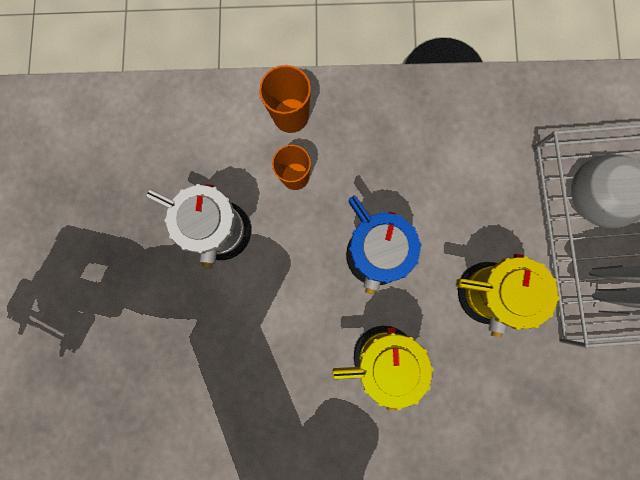

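View pics/side0.png

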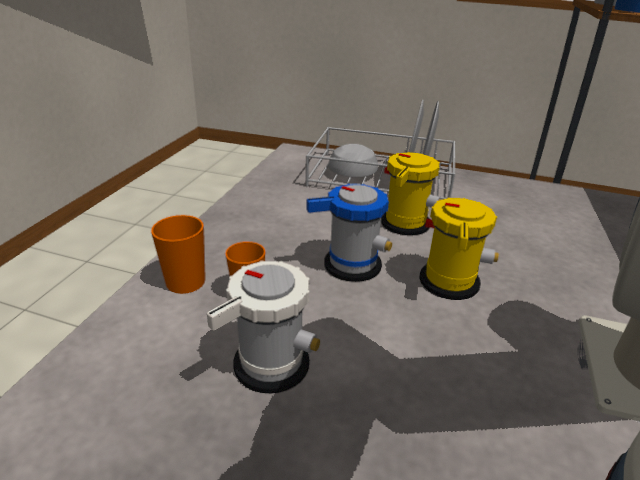

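```bash
cat >> h.py <<'E'
def measure(n,im):
    h=cv2.cvtColor(im,cv2.COLOR_RGB2HSV); b=cv2.inRange(h,(100,120,50),(125,255,255))
    k,lab,st,_=cv2.connectedComponentsWithStats(b)
    # blue collar: largest blue component near hub estimate
    i=1+np.argmax(st[1:,4]); b=np.uint8(lab==i)*255
    cs,hi=cv2.findContours(b,cv2.RETR_CCOMP,cv2.CHAIN_APPROX_NONE)
    holes=[c for c,x in zip(cs,hi[0]) if x[3]>=0]; hole=max(holes,key=cv2.contourArea)
    m=np.zeros_like(b); cv2.drawContours(m,[hole],-1,255,-1)
    v,u=np.nonzero(m); P=atz(n,np.c_[u,v],.168); hub=P.mean(0)[:2]
    rad=np.sqrt(len(P)*0+cv2.contourArea(np.float32(atz(n,hole.reshape(-1,2),.168)[:,:2]).reshape(-1,1,2))/np.pi)
    v,u=np.nonzero(b); Q=atz(n,np.c_[u,v],.156)[:,:2]-hub; r=np.hypot(*Q.T); H=Q[(r>.070)&(r<.097)]
    red=cv2.inRange(h,(0,150,80),(6,255,255))|cv2.inRange(h,(174,150,80),(180,255,255))
    v,u=np.nonzero(red&m); M=atz(n,np.c_[u,v],.169)[:,:2]-hub
    a=np.arctan2(*H.mean(0)[::-1]); mk=np.arctan2(*M.mean(0)[::-1])
    print(n,"hub",hub,"caprad",rad,"nH",len(H),"rmax",r.max(),"handle",a,"mark",mk,"nM",len(M),M.mean(0),"joint~",1.6-(a-mk))
    return hub,a,mk
E
python3 - <<'E'
from h import *
for n in("top","side"):
    im=cv2.imread(f"pics/{n}0.png")[...,::-1]
    measure(n,np.ascontiguousarray(im))
E
```

```text
top hub [ 0.545 -0.133] caprad 0.03754042742904561 nH 141 rmax 0.09991138004203436 handle 0.5689884011200838 mark -0.27421204710859587 nM 79 [ 0.023 -0.006] joint~ 0.7567995517713204Traceback (most recent call last):
  File "<stdin>", line 4, in <module>
  File "h.py", line 18, in measure
    holes=[c for c,x in zip(cs,hi[0]) if x[3]>=0]; hole=max(holes,key=cv2.contourArea)
                                                        ~~~^^^^^^^^^^^^^^^^^^^^^^^^^^^
ValueError: max() iterable argument is empty
```

```bash
cat >> h.py <<'E'
def rows(path,grip=1,s=None):
    """path: list of (x,y,z,yaw) tool-down waypoints, one per row, from the present pose"""
    s=s or robot.read_state(); p=np.array(s["tcp_pos"]); y=s["eef_rot"][2]
    for w in path:
        x,yy=np.array([np.cos(y),np.sin(y),0]),np.array([np.sin(y),-np.cos(y),0]); d=np.array(w[:3])-p
        t=np.round(np.array([d@x,d@yy,-d[2]])/.075,3); r=round(-(w[3]-y)/np.radians(60),3)
        print([*map(float,t),0,0,float(r),grip]); p=p+.075*(t[0]*x+t[1]*yy-t[2]*np.array([0,0,1])); y-=r*np.radians(60)
E
python3 - <<'E'
from h import *
s=robot.read_state(); a=np.r_[s["tcp_pos"],s["eef_rot"][2]]; b=np.array([.614,-.089,.231,-1.002])
rows([a+(b-a)*k/14 for k in range(1,15)])
E
```

```text
[-0.415, 0.563, -0.0, 0, 0, 0.145, 1]
[-0.325, 0.619, -0.001, 0, 0, 0.144, 1]
[-0.229, 0.661, 0.0, 0, 0, 0.145, 1]
[-0.126, 0.688, -0.0, 0, 0, 0.144, 1]
[-0.021, 0.698, -0.001, 0, 0, 0.145, 1]
[0.085, 0.694, 0.0, 0, 0, 0.144, 1]
[0.188, 0.674, -0.0, 0, 0, 0.145, 1]
[0.288, 0.637, -0.001, 0, 0, 0.144, 1]
[0.381, 0.587, 0.0, 0, 0, 0.145, 1]
[0.464, 0.522, -0.0, 0, 0, 0.144, 1]
[0.538, 0.447, -0.001, 0, 0, 0.145, 1]
[0.6, 0.36, 0.0, 0, 0, 0.144, 1]
[0.646, 0.266, -0.0, 0, 0, 0.145, 1]
[0.68, 0.166, -0.0, 0, 0, 0.144, 1]
```

Request:
move_arm(series=[[[-0.415, 0.563, 0, 0, 0, 0.145, 1], [-0.325, 0.619, 0, 0, 0, 0.145, 1], [-0.229, 0.661, 0, 0, 0, 0.145, 1], [-0.126, 0.688, 0, 0, 0, 0.145, 1], [-0.021, 0.698, 0, 0, 0, 0.145, 1]]])

```text
clock: 1.12
tcp_pos: [0.3958, 0.3278, 0.2309]
eef_rot: [-3.141, -0.001, 0.353]
contact_force: [0.2, 0.5, 0.5]
finger_gap: 0.997
```

Request:
move_arm(series=[[[0.085, 0.694, 0, 0, 0, 0.145, 1], [0.188, 0.674, 0, 0, 0, 0.145, 1], [0.288, 0.637, 0, 0, 0, 0.145, 1], [0.381, 0.587, 0, 0, 0, 0.145, 1], [0.464, 0.522, 0, 0, 0, 0.145, 1]]])

```text
clock: 1.75
tcp_pos: [0.5166, 0.0948, 0.231]
eef_rot: [-3.141, -0.001, -0.407]
contact_force: [0.9, -0.7, 0.2]
finger_gap: 0.998
```

Request:
move_arm(series=[[[0.538, 0.447, 0, 0, 0, 0.145, 1], [0.6, 0.36, 0, 0, 0, 0.145, 1], [0.646, 0.266, 0, 0, 0, 0.145, 1], [0.68, 0.166, 0, 0, 0, 0.145, 1], [0, 0, 0, 0, 0, 0, 1]]])

```text
clock: 2.38
tcp_pos: [0.6132, -0.0931, 0.2306]
eef_rot: [-3.141, -0.001, -1.013]
contact_force: [-0.4, 0.1, 0.4]
finger_gap: 1.006
```

```bash
python3 - <<'E'
from h import *
s=robot.read_state(); print(s)
a=np.r_[s["tcp_pos"],s["eef_rot"][2]]; b=np.array([.614,-.089,.231,-1.002]);c=b.copy();c[2]=.146
rows([b,b+(c-b)/3,b+(c-b)*2/3,c])
E
```

```text
{'clock': 2.375, 'qpos': array([-0.17 ,  0.416,  1.642, -0.   ,  1.083,  0.844]), 'joint_vel': array([ 0.051, -0.023,  0.056,  0.018,  0.007, -0.035]), 'effort': array([ -1.81 , -53.285, -28.682,  -0.185,  -0.179,   0.378]), 'tcp_pos': array([ 0.613, -0.093,  0.231]), 'eef_rot': array([-3.141, -0.001, -1.013]), 'contact_force': array([-0.387,  0.08 ,  0.376]), 'wrist_torque': array([-0.012,  0.196,  0.022]), 'finger_gap': 1.0059033916073479}
[-0.041, -0.038, -0.005, 0, 0, -0.011, 1]
[0.0, 0.0, 0.377, 0, 0, 0.0, 1]
[0.0, 0.0, 0.378, 0, 0, 0.0, 1]
[0.0, 0.0, 0.378, 0, 0, 0.0, 1]
```

Request:
move_arm(series=[[[0, 0, 0.35, 0, 0, 0, 1], [0, 0, 0.35, 0, 0, 0, 1], [0, 0, 0.433, 0, 0, 0, 1], [0, 0, 0, 0, 0, 0, 1]]])

```text
clock: 2.88
tcp_pos: [0.6096, -0.0888, 0.1435]
eef_rot: [3.138, 0.004, -1.007]
contact_force: [-0.5, -0.1, 0.2]
finger_gap: 0.997
```

```bash
python3 - <<'E'
from h import *
im=robot.capture("top"); cv2.imwrite("pics/top1.png",im[150:330,240:480,::-1].repeat(3,0).repeat(3,1))
im=robot.capture("side"); cv2.imwrite("pics/side1.png",im[100:300,240:480,::-1].repeat(3,0).repeat(3,1))
s=robot.read_state(); print(s["tcp_pos"],s["eef_rot"],s["contact_force"],s["joint_vel"])
E
```

```text
[ 0.612 -0.089  0.146] [-3.142  0.    -1.008] [ 0.746  0.952 -0.581] [-0.003 -0.019 -0.02  -0.001 -0.002  0.002]
```

View pics/side1.png

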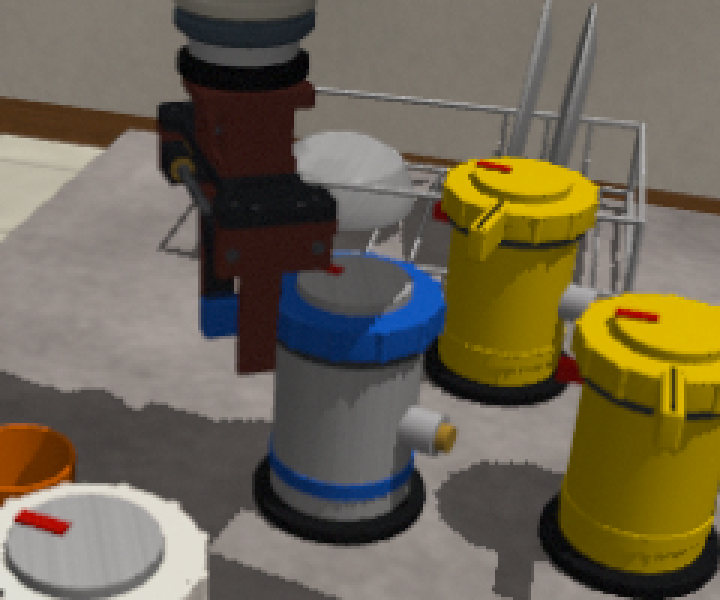

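The side crop shows the blue handle (about pixel 220,315 of the crop) between the open fingers, with the fingertips just below it and clear of the collar. I'll close gently.

Request:
move_arm(series=[[[0.02, 0, 0, 0, 0, 0, 0], [0, 0, 0, 0, 0, 0, 0], [0, 0, 0, 0, 0, 0, 0], [0, 0, 0, 0, 0, 0, 0], [0, 0, 0, 0, 0, 0, 0]]], grip_force=12)

```text
clock: 3.6
tcp_pos: [0.6127, -0.0914, 0.1457]
eef_rot: [3.142, 0.0, -1.009]
contact_force: [-0.1, -1.0, -1.0]
finger_gap: 0.469
```

```bash
python3 - <<'E'
from h import *
s=robot.read_state(); print(s["tcp_pos"],s["eef_rot"],s["contact_force"],s["joint_vel"],s["finger_gap"])
hub=np.array([.545,-.133]); d=s["tcp_pos"][:2]-hub; a=np.arctan2(d[1],d[0]); r=np.hypot(*d)
print("r",r,"heading",a,"yaw+90",s["eef_rot"][2]+np.pi/2)
# 14 rows arc to mark
N=10; b=-.274
rows([(hub[0]+r*np.cos(t),hub[1]+r*np.sin(t),.146,t-np.pi/2) for t in a+(b-a)*np.arange(1,N+1)/N],0)
E
```

```text
[ 0.613 -0.091  0.146] [ 3.142  0.    -1.009] [-0.074 -1.038 -0.989] [-0.001  0.003  0.001  0.001 -0.001 -0.001] 0.4694508183047689
r 0.07949740242674554 heading 0.5512639471105869 yaw+90 0.5619797571548626
[0.087, 0.005, -0.004, 0, 0, 0.089, 0]
[0.088, 0.003, 0.0, 0, 0, 0.079, 0]
[0.087, 0.004, 0.0, 0, 0, 0.079, 0]
[0.087, 0.003, 0.0, 0, 0, 0.078, 0]
[0.088, 0.004, 0.0, 0, 0, 0.079, 0]
[0.087, 0.004, 0.0, 0, 0, 0.079, 0]
[0.088, 0.003, 0.0, 0, 0, 0.079, 0]
[0.087, 0.004, 0.0, 0, 0, 0.079, 0]
[0.087, 0.003, 0.0, 0, 0, 0.078, 0]
[0.088, 0.004, 0.0, 0, 0, 0.079, 0]
```

Gap is still 0.47 (41 mm), so I need more closing time.

Request:
move_arm(series=[[[0, 0, 0, 0, 0, 0, 0], [0, 0, 0, 0, 0, 0, 0], [0, 0, 0, 0, 0, 0, 0], [0, 0, 0, 0, 0, 0, 0], [0, 0, 0, 0, 0, 0, 0]]])

```text
clock: 4.22
tcp_pos: [0.6128, -0.0913, 0.1457]
eef_rot: [-3.142, 0.0, -1.009]
contact_force: [0.5, 0.2, -0.3]
finger_gap: 0.158
```

Request:
move_arm(series=[[[0, 0, 0, 0, 0, 0, 0], [0, 0, 0, 0, 0, 0, 0]]])

```text
clock: 4.47
tcp_pos: [0.6127, -0.0913, 0.1457]
eef_rot: [-3.142, 0.0, -1.009]
contact_force: [-0.2, 0.4, -0.3]
finger_gap: 0.161
```

Request:
move_arm(series=[[[0.087, 0.004, 0, 0, 0, 0.08, 0], [0.087, 0.004, 0, 0, 0, 0.08, 0], [0.087, 0.004, 0, 0, 0, 0.08, 0], [0.087, 0.004, 0, 0, 0, 0.08, 0], [0.087, 0.004, 0, 0, 0, 0.08, 0]]])

```text
clock: 5.1
tcp_pos: [0.624, -0.122, 0.1457]
eef_rot: [-3.141, -0.0, -1.43]
contact_force: [-0.3, 0.4, -0.8]
finger_gap: 0.157
```

```bash
cat > st.py <<'E'
from h import *
s=robot.read_state(); print(s["clock"],s["tcp_pos"],s["eef_rot"],s["contact_force"],s["finger_gap"])
hub=np.array([.545,-.133]); d=s["tcp_pos"][:2]-hub; a=np.arctan2(d[1],d[0]); r=np.hypot(*d)
print("r",r,"heading",a,"yaw+90",s["eef_rot"][2]+np.pi/2)
N=5; b=-.274
rows([(hub[0]+r*np.cos(t),hub[1]+r*np.sin(t),.146,t-np.pi/2) for t in a+(b-a)*np.arange(1,N+1)/N],0)
E
python3 st.py
```

```text
5.1 [ 0.624 -0.122  0.146] [-3.141 -0.    -1.43 ] [-0.309  0.382 -0.754] 0.15725999672756627
r 0.07978676627857285 heading 0.1388218646988649 yaw+90 0.14060233366313812
[0.088, 0.004, -0.004, 0, 0, 0.081, 0]
[0.087, 0.003, -0.0, 0, 0, 0.078, 0]
[0.088, 0.004, -0.0, 0, 0, 0.079, 0]
[0.088, 0.004, -0.0, 0, 0, 0.079, 0]
[0.088, 0.003, -0.0, 0, 0, 0.079, 0]
```

Request:
move_arm(series=[[[0.087, 0.004, 0, 0, 0, 0.079, 0], [0.087, 0.004, 0, 0, 0, 0.079, 0], [0.087, 0.004, 0, 0, 0, 0.079, 0], [0.087, 0.004, 0, 0, 0, 0.079, 0], [0.044, 0.002, 0, 0, 0, 0.04, 0]]])

```text
clock: 5.72
tcp_pos: [0.6227, -0.1511, 0.1457]
eef_rot: [-3.141, 0.0, -1.802]
contact_force: [2.8, 1.1, -1.1]
finger_gap: 0.162
```

Request:
move_arm(series=[[[0.044, 0.002, 0, 0, 0, 0.04, 0], [0, 0, 0, 0, 0, 0, 0], [0, 0, 0, 0, 0, 0, 0]]])

```text
clock: 6.1
tcp_pos: [0.6219, -0.1544, 0.1458]
eef_rot: [-3.141, -0.0, -1.842]
contact_force: [4.1, 0.1, -3.1]
finger_gap: 0.159
```

```bash
python3 st.py; python3 - <<'E'
from h import *
im=robot.capture("top"); cv2.imwrite("pics/top2.png",im[150:330,240:480,::-1].repeat(3,0).repeat(3,1))
im=robot.capture("side"); cv2.imwrite("pics/side2.png",im[100:300,240:480,::-1].repeat(3,0).repeat(3,1))
E
```

```text
6.1 [ 0.622 -0.154  0.146] [-3.141 -0.    -1.842] [ 4.138  0.141 -3.093] 0.15935880640891223
r 0.07977836107204736 heading -0.27103883499029247 yaw+90 -0.27111701071972205
[0.001, 0.0, -0.003, 0, 0, 0.0, 0]
[0.0, 0.0, -0.0, 0, 0, 0.001, 0]
[0.001, 0.0, -0.0, 0, 0, 0.001, 0]
[0.001, 0.0, -0.0, 0, 0, 0.0, 0]
[0.0, 0.0, -0.0, 0, 0, 0.001, 0]
```

View pics/side2.png

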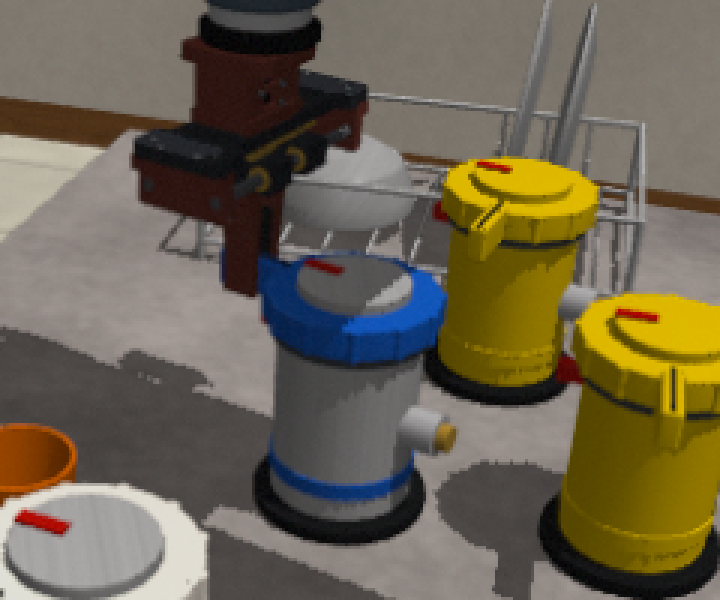

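The crop shows the handle, held by the fingers at about (240,270), in line with the red bar (325,268). I'll open and then lift straight up.

Request:
move_arm(series=[[[0, 0, 0, 0, 0, 0, 0.6], [0, 0, 0, 0, 0, 0, 0.6], [0, 0, 0, 0, 0, 0, 0.6], [0, 0, 0, 0, 0, 0, 0.6], [0, 0, 0, 0, 0, 0, 0.6]]])

```text
clock: 6.82
tcp_pos: [0.6214, -0.1542, 0.1457]
eef_rot: [3.141, -0.0, -1.842]
contact_force: [1.8, 0.4, -0.0]
finger_gap: 0.596
```

Request:
move_arm(series=[[[0, 0, 0, 0, 0, 0, 0.6], [0, 0, -0.2, 0, 0, 0, 0.6], [0, 0, -0.5, 0, 0, 0, 0.6], [0, 0, -0.7, 0, 0, 0, 0.6], [0, 0, -0.2, 0, 0, 0, 0.6]]])

```text
clock: 7.45
tcp_pos: [0.6233, -0.1547, 0.2706]
eef_rot: [-3.135, 0.0, -1.842]
contact_force: [-0.2, -0.1, -0.6]
finger_gap: 0.6
```

Request:
move_arm(series=[[[0, -0.7, 0, 0, 0, 0, 0.6], [0, -0.7, 0, 0, 0, 0, 0.6], [0, -0.5, 0, 0, 0, 0, 0.6], [0, 0, 0, 0, 0, 0, 0.6], [0, 0, 0, 0, 0, 0, 0.6]]])

```text
clock: 8.07
tcp_pos: [0.7577, -0.1922, 0.2649]
eef_rot: [3.139, -0.0, -1.842]
contact_force: [0.3, 1.1, -0.1]
finger_gap: 0.596
```

```bash
python3 - <<'E'
from h import *
im=robot.capture("top"); cv2.imwrite("pics/top3.png",im[...,::-1])
try: measure("top",im)
except Exception as e: print(e)
s=robot.read_state(); print(s["clock"],s["tcp_pos"],s["contact_force"],s["finger_gap"])
E
```

```text
max() iterable argument is empty
8.125 [ 0.758 -0.192  0.265] [ 0.092 -0.288 -0.813] 0.600132142218216
```

View pics/top3.png

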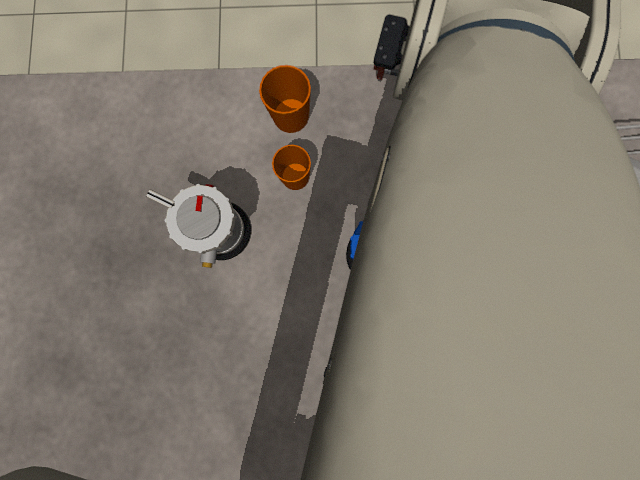

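The arm hides the blue filter in the top view; the cups and white handle are unmoved. I'll check the collar from the side camera against the projected geometry.

```bash
python3 - <<'E'
from h import *
im=robot.capture("side"); o=im[...,::-1].copy()
h=cv2.cvtColor(im,cv2.COLOR_RGB2HSV); b=cv2.inRange(h,(100,100,40),(125,255,255)); b[:, :300]=0; b[240:]=0
hub=np.array([.545,-.133])
def ok(t):  # bar silhouette overlap with blue
    u=np.array([np.cos(t),np.sin(t)]); w=np.array([-u[1],u[0]])
    P=[[*(hub+r*u+s*w),z] for r in(.064,.1) for s in(-.007,.007) for z in(.137,.163)]
    H=cv2.convexHull(np.int32(np.round(proj("side",P)*8))); m=np.zeros_like(b); cv2.fillConvexPoly(m,H,255,shift=3); return m
C=np.zeros_like(b)
Q=[[*(hub+.06*np.array([np.cos(t),np.sin(t)])),z] for t in np.linspace(0,6.28,60) for z in(.138,.16)]
cv2.fillConvexPoly(C,cv2.convexHull(np.int32(proj("side",Q))),255)
best=[]
for t in np.arange(-.7,.6,.02):
    M=ok(t)|C; best.append((np.sum((b>0)&(M>0))/np.sum((b>0)|(M>0)),t))
print(sorted(best)[::-1][:6])
cv2.imwrite("pics/side3.png",o[130:260,280:430].repeat(4,0).repeat(4,1))
for c in("white_handle","cup_center"):
    for n in("top","side"): print(c,n,[np.array(d["point"]) for d in robot.tip_of(n,c)])
E
```

```text
[(np.float64(0.5936454849498328), np.float64(-0.3199999999999996)), (np.float64(0.5932415519399249), np.float64(-0.2999999999999996)), (np.float64(0.5927469779074614), np.float64(-0.2799999999999996)), (np.float64(0.5900414937759336), np.float64(-0.23999999999999955)), (np.float64(0.5900414937759336), np.float64(-0.25999999999999956)), (np.float64(0.5886524822695035), np.float64(-0.33999999999999964))]
white_handle top [array([0.635, 0.246, 0.152])]
white_handle side [array([0.634, 0.251, 0.154])]
cup_center top [array([0.71 , 0.031, 0.045]), array([0.838, 0.039, 0.063])]
cup_center side [array([0.838, 0.033, 0.06 ]), array([0.705, 0.029, 0.044])]
```

View pics/side3.png

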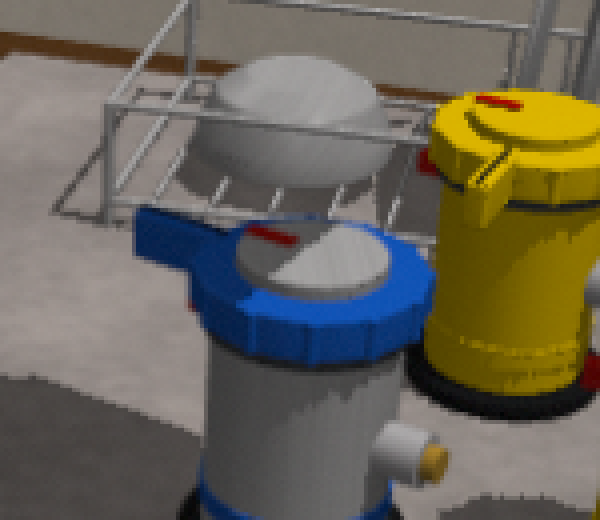

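The crop shows the handle (135–230, 230) lined up with the red bar (270,235) and nothing touching it. The best-fit heading is about −0.29, against −0.27 for the mark.

```bash
python3 -c "
from rig import robot
print(robot.close_job())"
```

```text
the job is handed in; nothing more can be done
None
```

I turned the blue collar about 0.84 rad clockwise by its handle to the red locked mark. I then opened the gripper, lifted it clear and handed the job in at about 8 s on the robot's clock.

- **Handle position:** With the gripper still holding the handle, its heading was −0.271 rad against a mark measured at −0.274. After release, a side-view fit gave −0.24 to −0.34, best at about −0.3. The overlap was only 0.59, so that fit is coarse, but the picture shows the handle in line with the red bar.
- **White handle and cup:** Both were found within about 5 mm of where they started, which is within the measuring noise.
- **Check that failed:** The planned final top-view measurement did not work because the arm hid the collar, so the released angle rests on the side camera and the last arm pose. My one attempt at measuring from the side view at the start also failed, so the mark's heading comes from the top camera only.

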